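# Release a finished batch from the autosampler

### The arm

A 6-joint arm with a two-finger parallel gripper is mounted at the origin on the work surface. World frame = base frame: x ahead of the robot, y to its left, z up, the work surface at z = 0. Lengths are in m, angles in rad, forces in N, time in s.
With the tool pointing down it reaches from about 0.375 to 0.9 m from the base axis. Payload 3.1 kg.
Tool frame: the origin (TCP) lies between the finger pads; the fingertips stand 17 mm ahead of it and the grasp point (between the pads) lies 2 mm behind it; z points along the fingers, y is the line along which they close (so a half turn about z gives the same grasp; the last joint's range is limited). The gripper opens to 85 mm and grips with 20 to 120 N. Pads are 22 mm wide; open, the fingers measure 114 mm over their backs; the gripper's body (76 mm by 85 mm) begins 54 mm behind the grasp point. The pads swing forward as they close: fully open they stand 13 mm farther back than shut.
Start: joints at [-1.456, 0.527, 1.433, -0, 1.181, -0.178], TCP at [0.181, -0.598, 0.248] pointing down, gripper open.
Joint ranges: [-3.08, 3.08], [-0.75, 2.2], [0.22, 2.44], [-1.43, 4.57], [0, 2.65], [-2.85, 2.85]. Speed limits (rad/s): [2.79, 2.79, 3.14, 3.14, 3.14, 3.14].

### API

Orientations are given as a unit quaternion [x, y, z, w].
In Python, from station import sense, vision, order gives the robot as it stands.
- The arm moves only by the shell command python3 -m crank 'ROWS' [OPENING] [FORCE]. ROWS is JSON, a list of rows, each an object with "dp": the shift along the world's x, y, z in units of 30 mm (1.0 is 30 mm), a list of three; "angular": the turn, a rotation vector about the world's x, y, z in degrees, a list of three. In form: [{"dp": [dx, dy, dz], "angular": [ax, ay, az]}, ...]. A call has 1 to 20 rows; each row shifts and turns the commanded pose from where the row before left it; what a row does not reach is not made up. A row lasts 1/10 s, in which the tool goes at most 50 mm and 8.59 degrees, less where a joint would pass 70% of its speed; a pose out of reach is approached as far as the arm can. A call is refused whole if a number of a shift passes 1 or a number of a turn 8.59, either way. A call with a gripper value outside its range is refused whole. OPENING is the closure, from 0 (fully open) to 1 (shut), set as the call begins (- or left out, the last holds). The fingers move at their own pace and stop on an object; FORCE is the grip in N (left out, the last holds). Time passes only in rows, so rows that do not move let the fingers close. It gives the time, the measured TCP pose, the force, the opening and the grip force at its end, in the units of the state.
- sense(): the state, without advancing time (a new reading comes with each control period).
- vision.snapshot(name): name is "scene" or "top" or "wrist"; returns a dict with "image" (400x640x3 uint8, blue, green, red), "range_z" (400x640 float32, m along the optical axis (not along the pixel's ray), 0 where there is no reading), "mtx" (3x3 intrinsics, pixels), "pose" (4x4, takes a point from camera to world coordinates); the wrist camera has in their place "mount" (4x4, takes a point from camera to tool coordinates, whose origin is the TCP and whose axes are the flange's). Camera axes: x right, y down, z forward; pixel columns grow to the right and rows downward; lengths in m; the calibration is good to about 2 mm. A picture is of the moment at which its call begins: read the wrist's pose just before it.
- order.sign_off(): hands the job in; it is judged then, once.
The state is a dict: "t": time; "q": joint angles; "qd": joint speeds; "tau": joint torques, N m; "tcp_pos": TCP position; "tool_rot": TCP orientation; "force": force on the tool from outside, world axes, zero at the start; "ft_torque": the same for the moment, N m; "finger_gap": opening from 0.0 (shut) to 1.0 (fully open); "gripper_force": force on a finger pad.
Only numpy, scipy, OpenCV 4.12 (cv2) and the standard library are available. Lean on these libraries where they do the work, as an engineer would, in place of code of your own. Each camera call takes 0.05 s, during which the arm holds its last target. There are 200 camera calls.

### The job

Release the finished batch: on the control pad press the blue key, then the yellow, then the green, each right down and let up again before the next, and keep off the red stop key. Then pull the autosampler's drawer open by its bar handle until all its vials stand clear of the housing, let go, and leave the other things on the bench as they are.

Things in the scene. Friction and masses are not known exactly. Their poses are not given: they have to be found in the camera images.
- pad: flat grey control pad, fixed to the bench, 160 x 160 x 40 high, with four round keys in a square of 70 mm pitch; origin under its centre at bench level, z up
- sampler_front (a point): middle of the front top edge of the autosampler's housing, 100 above the bench. It is a white box fixed to the bench, 285 deep behind this point x 240 wide x 100 high, with a 45 mm higher hump on its rear part starting 150 behind this point; x level into the box, z up. The drawer front (15 thick, grey) stands in front of it
- sampler_drawer0_handle (a point): middle of the drawer's dark horizontal bar handle: bar 11 thick, 120 long, its axis 35 in front of the drawer front (clear gap 29) and 62 above the bench; moves with the drawer. This point's x axis runs level from the handle into the box (the drawer opens to -x), y along the bar, z up
- sampler_drawer0 (a joint): how far the drawer has been pulled out towards the robot, along the handle point's -x, m: 0 shut, 0.213 at the stop. Slides with about 1 N of friction and stays where left. It carries a blue rack of nine vials, the rearmost of which come clear of the housing at 0.111
- key_blue (a joint): travel of the blue key, m: 0 up, 0.006 fully down; springs back; about 1.5 N starts it, 5 N holds it fully down
- key_blue_top (a point): centre of the top face of the blue round key, 40 diameter, in a black square bezel of 62 mm whose face is 10 below the key top; key top is 62 above the bench; z up. Which of the pad's four places it has varies
- pin_blue (a joint): white tell-tale pin, 9 diameter, at a corner of the blue key's bezel, m: 0 standing 6 proud (key not yet pressed), about 0.0055 sunk; the key drives it down as it is pressed and it stays down
- key_yellow (a joint): travel of the yellow key, m: 0 up, 0.006 fully down; springs back; about 1.5 N starts it, 5 N holds it fully down
- key_yellow_top (a point): centre of the top face of the yellow round key, 40 diameter, in a black square bezel of 62 mm whose face is 10 below the key top; key top is 62 above the bench; z up. Which of the pad's four places it has varies
- pin_yellow (a joint): white tell-tale pin, 9 diameter, at a corner of the yellow key's bezel, m: 0 standing 6 proud (key not yet pressed), about 0.0055 sunk; the key drives it down as it is pressed and it stays down
- key_green (a joint): travel of the green key, m: 0 up, 0.006 fully down; springs back; about 1.5 N starts it, 5 N holds it fully down
- key_green_top (a point): centre of the top face of the green round key, 40 diameter, in a black square bezel of 62 mm whose face is 10 below the key top; key top is 62 above the bench; z up. Which of the pad's four places it has varies
- pin_green (a joint): white tell-tale pin, 9 diameter, at a corner of the green key's bezel, m: 0 standing 6 proud (key not yet pressed), about 0.0055 sunk; the key drives it down as it is pressed and it stays down
- key_red (a joint): travel of the red key, m: 0 up, 0.006 fully down; springs back; about 1.5 N starts it, 5 N holds it fully down
- key_red_top (a point): centre of the top face of the red round key, 40 diameter, in a black square bezel of 62 mm whose face is 10 below the key top; key top is 62 above the bench; z up. Which of the pad's four places it has varies
- pin_red (a joint): white tell-tale pin, 9 diameter, at a corner of the red key's bezel, m: 0 standing 6 proud (key not yet pressed), about 0.0055 sunk; the key drives it down as it is pressed and it stays down
- mouse: black wireless computer mouse, 110 long (its x) x 62 x 32 high, on the robot's side of the pad; origin under its centre
- jar: amber glass jar with black lid, 70 diameter, 90 high, just beyond the pad; origin under its centre
- bottle: clear glass bottle with blue cap, 68 diameter, 120 high, to the left of the pad; origin under its centre
- beaker: glass beaker, 76 diameter, 95 high, to the right of the autosampler's front; origin under its centre
- glasses_case: orange spectacle case, 160 (its x) x 68 x 41 high; origin under its centre

How it is judged:
By the outcome, as a careful person would: the job done as asked, in the order asked, and still so for the second after the job is handed in, with the robot touching nothing.
It also fails if it takes over 61 s, if anything falls off the work surface, if the arm or the gripper's body presses on something with over 40 N, if the wrist force passes 120 N, or if a joint passes its speed limit or range.

## Working session

There is one attempt and no reset: what is moved stays moved. The work goes in short steps, Python scripts to look and compute and a shell command to move; the robot and the scene stay as the last step left them, time stands still between calls to the robot, and variables do not carry over. Pictures are saved under pics/ and viewed, at most 10 in all, crops included, and the job is handed in when it is done.

```bash
mkdir -p pics
cat > h.py <<'E'
import numpy as np,cv2
from station import sense,vision,order
def snap(n,f):
    s=vision.snapshot(n); cv2.imwrite('pics/'+f+'.png',s['image']); np.savez('/tmp/'+f,**{k:v for k,v in s.items()}); return s
def pt(f,u,v,z=None):
    s=np.load('/tmp/'+f+'.npz'); K=s['mtx'];T=s['pose']
    r=s['range_z'][int(v)-1:int(v)+2,int(u)-1:int(u)+2]; d=np.median(r[r>0]) if (r>0).any() else 0
    ray=np.array([(u-K[0,2])/K[0,0],(v-K[1,2])/K[1,1],1])
    p=T[:3,:3]@(ray*d)+T[:3,3]
    if z is not None:
        w=T[:3,:3]@ray; q=T[:3,3]+w*(z-T[2,3])/w[2]; return p.round(4),q.round(4)
    return p.round(4)
E
python3 - <<'E'
from h import *
a=snap('top','top1');b=snap('scene','sc1')
s=sense();print(s['tcp_pos'],s['tool_rot'],s['t'])
E
```

```text
[ 0.1809423  -0.5975648   0.24743004] [ 9.89230729e-01  1.46361040e-01  3.21899385e-05 -1.00466584e-03] 0.1
```

View pics/top1.png

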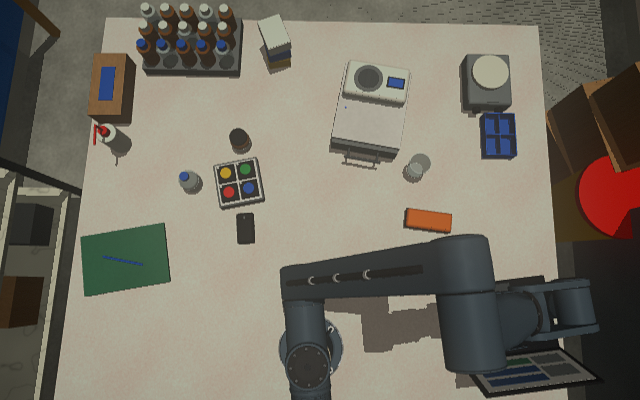

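View pics/sc1.png

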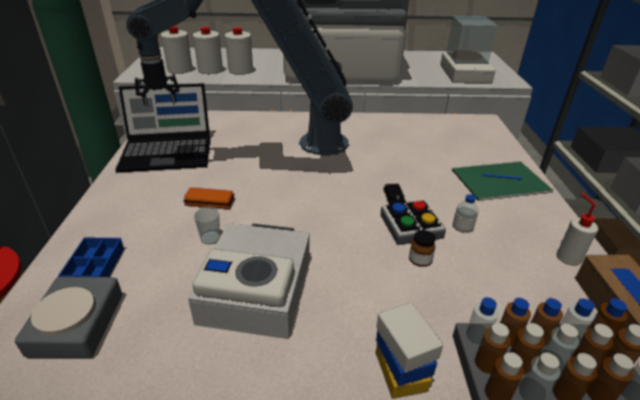

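Top view: the pad is at about (239,183), with yellow (226,173), green (246,169), red (229,191) and blue (249,188). The handle is near (361,163). I'll enlarge these areas and compute positions.

Run:
```python
from h import *
im=cv2.imread('pics/top1.png')
c=im[120:220,200:440];c=cv2.resize(c,None,fx=3.3,fy=3.3,interpolation=cv2.INTER_CUBIC);cv2.imwrite('pics/crop1.png',c)
for n,u,v,z in [('Y',226,173,.062),('G',246,169,.062),('R',229,191,.062),('B',249,188,.062),('hl',342,158,.062),('hr',380,165,.062),('mouse',245,228,.03),('jar',240,139,.09),('case',428,220,.04),('beaker',417,167,.095),('frontL',332,145,.1),('frontR',398,157,.1)]:
    print(n,*pt('top1',u,v,z))
print(np.load('/tmp/top1.npz')['pose'].round(3))
s=vision.snapshot('wrist');print(s['mount'].round(3),s['mtx'].round(0))
```

```text
Y [0.5823 0.3099 0.064 ] [0.5828 0.3104 0.062 ]
G [0.5987 0.2407 0.0635] [0.5991 0.241  0.062 ]
R [0.5187 0.2955 0.0617] [0.5187 0.2954 0.062 ]
B [0.5315 0.2267 0.0604] [0.5312 0.2264 0.062 ]
hl [ 6.66e-01 -9.76e-02  6.00e-04] [ 0.648  -0.0951  0.062 ]
hr [ 0.6427 -0.2366  0.0018] [ 0.6259 -0.2287  0.062 ]
mouse [0.3947 0.2372 0.0319] [0.3949 0.2375 0.03  ]
jar [0.7001 0.2638 0.088 ] [0.6994 0.2634 0.09  ]
case [ 0.4388 -0.3975  0.0416] [ 0.439  -0.3979  0.04  ]
beaker [ 0.6381 -0.3707  0.0041] [ 0.6129 -0.3509  0.095 ]
frontL [ 0.6971 -0.059   0.0552] [ 0.6825 -0.0582  0.1   ]
frontR [ 0.6762 -0.3033 -0.0031] [ 0.6453 -0.2854  0.1   ]
[[ 0.029 -0.98   0.196  0.212]
 [-1.    -0.026  0.015 -0.035]
 [-0.009 -0.197 -0.98   1.544]
 [ 0.     0.     0.     1.   ]]
[[-0.001 -0.956 -0.293  0.075]
 [ 1.    -0.001 -0.     0.   ]
 [-0.    -0.293  0.956 -0.126]
 [ 0.     0.     0.     1.   ]] [[298.   0. 318.]
 [  0. 298. 196.]
 [  0.   0.   1.]]
```

View pics/crop1.png

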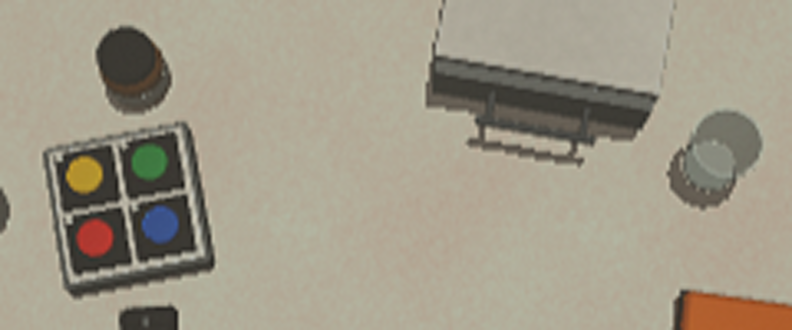

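```bash
python3 -m crank '[{"dp":[0.58,0.9,0],"angular":[0,0,8]},{"dp":[0.58,0.9,0],"angular":[0,0,8]},{"dp":[0.58,0.9,0],"angular":[0,0,8]},{"dp":[0.58,0.9,0],"angular":[0,0,8]},{"dp":[0.58,0.9,0],"angular":[0,0,8]},{"dp":[0.58,0.9,0],"angular":[0,0,8]},{"dp":[0.58,0.9,0],"angular":[0,0,8]},{"dp":[0.58,0.9,0],"angular":[0,0,8]},{"dp":[0.58,0.9,0],"angular":[0,0,0]},{"dp":[0.58,0.9,0],"angular":[0,0,0]},{"dp":[0.58,0.9,0],"angular":[0,0,0]},{"dp":[0.58,0.9,0],"angular":[0,0,0]},{"dp":[0.58,0.9,0],"angular":[0,0,0]},{"dp":[0.58,0.9,0],"angular":[0,0,0]},{"dp":[0.58,0.9,0],"angular":[0,0,0]},{"dp":[0.58,0.9,0],"angular":[0,0,0]},{"dp":[0.58,0.9,0],"angular":[0,0,0]},{"dp":[0.58,0.9,0],"angular":[0,0,0]},{"dp":[0.58,0.9,0],"angular":[0,0,0]},{"dp":[0.58,0.9,0],"angular":[0,0,0]}]' 1 30
python3 -m crank '[{"dp":[0,0.9,0],"angular":[0,0,0]},{"dp":[0,0.9,0],"angular":[0,0,0]},{"dp":[0,0.9,0],"angular":[0,0,0]},{"dp":[0,0.9,0],"angular":[0,0,0]},{"dp":[0,0.9,0],"angular":[0,0,0]},{"dp":[0,0.9,0],"angular":[0,0,0]},{"dp":[0,0.9,0],"angular":[0,0,0]},{"dp":[0,0.9,0],"angular":[0,0,0]},{"dp":[0,0.9,0],"angular":[0,0,0]},{"dp":[0,0.9,0],"angular":[0,0,0]},{"dp":[0,0,0],"angular":[0,0,0]},{"dp":[0,0,0],"angular":[0,0,0]}]'
python3 - <<'E'
from h import *
from scipy.spatial.transform import Rotation as R
s=sense();p=vision.snapshot('wrist')
W=np.eye(4);W[:3,:3]=R.from_quat(s['tool_rot']).as_matrix();W[:3,3]=s['tcp_pos']
p=dict(p);p['pose']=W@p['mount'];np.savez('/tmp/w1.npz',**p);cv2.imwrite('pics/w1.png',p['image'])
print(s['t'],s['tcp_pos'],R.from_quat(s['tool_rot']).as_matrix().round(3).tolist())
E
```

```text
t: 2.15
tcp_pos: [0.5294, -0.0569, 0.2481]
tool_rot: [0.761, 0.648, -0.0, -0.0]
force: [1.9, -1.0, 0.1]
finger_gap: -0.007
gripper_force: 0.0
t: 3.35
tcp_pos: [0.5286, 0.212, 0.248]
tool_rot: [0.761, 0.649, -0.0, 0.0]
force: [-0.5, -0.9, 0.9]
finger_gap: 0.002
gripper_force: 0.0
3.35 [0.52862894 0.21202894 0.24797219] [[0.158, 0.987, -0.001], [0.987, -0.158, -0.001], [-0.001, -0.001, -1.0]]
```

View pics/w1.png

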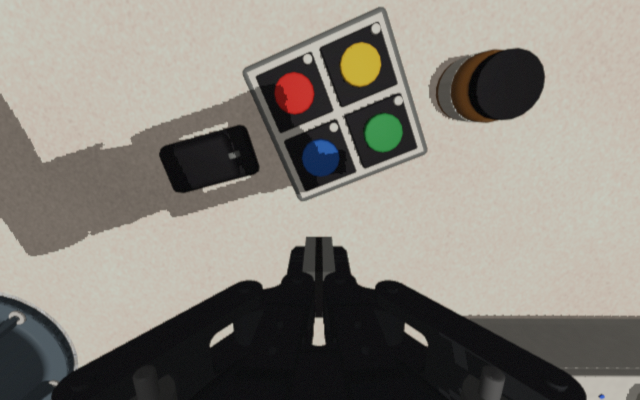

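The wrist view shows blue at (320,158), yellow (361,65), green (384,133) and red (294,93). There is a tell-tale pin at the upper right of each key.

Run:
```python
from h import *
for n,u,v in [('B',320,158),('Y',361,65),('G',384,133),('R',294,93)]: print(n,*pt('w1',u,v,.062))
s=np.load('/tmp/top1.npz');im=cv2.imread('pics/top1.png')
# top camera: world points by depth near the handle
K=s['mtx'];T=s['pose'];v,u=np.mgrid[125:175,325:410];d=s['range_z'][125:175,325:410]
P=np.stack([(u-K[0,2])/K[0,0]*d,(v-K[1,2])/K[1,1]*d,d],-1)@T[:3,:3].T+T[:3,3]
z=P[...,2]
for r in range(10,42,1): print(r+125,' '.join('%3d'%(1000*x) for x in z[r,10:72:3]))
for q in [(343.5,156.5),(380.5,162.8),(344,157)]: print(pt('top1',*q,.0625))
for q in [(331.8,137.6),(398.5,148.8)]: print(pt('top1',*q,.1))
```

```text
B [0.5334 0.2323 0.0622] [0.5334 0.2322 0.062 ]
Y [0.5865 0.315  0.0625] [0.5866 0.3151 0.062 ]
G [0.6024 0.2473 0.0619] [0.6024 0.2473 0.062 ]
R [0.5182 0.3002 0.0622] [0.5182 0.3002 0.062 ]
135 106 102 100  98  99  98 105 102 101 103  96 100  98  97  96  93 102  96  96 101 100
136  97 104 100 110 102  99  97 104 103  97 103  96  97 100 103 103  96 100  99 101 101
137  99  99  94 106  95 104 104  97  98 103 101 102  95 102 101  97 100  99  98 101  98
138  92  98  95 105  96 101  98 108 103  99  99 102 104  99 100 103  99  97 105 101  98
139  86  84  91  93 102 103  99 105  99  99 100  94 100 103 107 102 101  96 105 103 103
140  94  88  95  82  97 102 103  98  97  98  97 101 100 103 101 106 102 102  99  97 101
141  85  91  87  84  91  78  96  96  97  99  99  99 101  98  95  94 104 100  98 102  95
142  86  85  86  85  87  84  84  81  91  99  99  99 104 101 100  91 101 100  99  98  98
143  81  80  84  88  82  83  84  95  81  77  95  98 102  98 105 103 105 103 101 100 103
144  70  76  84  86  87  83  90  86  95  86  78  79  92  98 104  97 102 100  99  93 101
145  60  64  74  76  88  86 
[... 1573 characters left out ...]
  4   0   0   6  -3   1  -3   3   0   0  67  66   2  -3   3  -7   2   0
164   0   0   4  -3   4   0   2  -3  -6  -3   2  -5   8   7  -3  -3   2   0   5  -1  -2
165   0   4  -1  -1  -3   3   6   2   0   7  -1   5   2   0  -3   3   0  -3   1   0   1
166  -4  -2  -1  -6  -2  -1  -4  -4  -2   2   0   3   9  -1  -1   1  -5  -7   1  -4   4
(array([ 0.6717, -0.103 ,  0.001 ]), array([ 0.6534, -0.1003,  0.0625]))
(array([ 0.6508, -0.2383,  0.0029]), array([ 0.6338, -0.2304,  0.0625]))
(array([ 0.67  , -0.1049,  0.0007]), array([ 0.6516, -0.1021,  0.0625]))
(array([ 0.7132, -0.0571,  0.0885]), array([ 0.7092, -0.0569,  0.1   ]))
(array([ 0.6754, -0.2877,  0.0978]), array([ 0.6747, -0.2873,  0.1   ]))
```

```bash
python3 -m crank '[{"dp":[0.16,0.66,-0.9],"angular":[0,0,0]},{"dp":[0,0,-0.9],"angular":[0,0,0]},{"dp":[0,0,-0.9],"angular":[0,0,0]},{"dp":[0,0,-0.9],"angular":[0,0,0]},{"dp":[0,0,-0.9],"angular":[0,0,0]},{"dp":[0,0,-0.6],"angular":[0,0,0]},{"dp":[0,0,0],"angular":[0,0,0]},{"dp":[0,0,0],"angular":[0,0,0]}]'
python3 -m crank '[{"dp":[0,0,-0.2],"angular":[0,0,0]},{"dp":[0,0,-0.2],"angular":[0,0,0]},{"dp":[0,0,-0.2],"angular":[0,0,0]},{"dp":[0,0,-0.1],"angular":[0,0,0]},{"dp":[0,0,0],"angular":[0,0,0]},{"dp":[0,0,0],"angular":[0,0,0]}]'
```

```text
t: 4.2
tcp_pos: [0.5342, 0.2307, 0.0954]
tool_rot: [0.762, 0.648, -0.0, -0.0]
force: [-0.0, -0.4, -0.6]
finger_gap: 0.003
gripper_force: 0.0
t: 4.8
tcp_pos: [0.5344, 0.2317, 0.0748]
tool_rot: [0.761, 0.648, 0.0, 0.0]
force: [0.8, -1.4, 4.1]
finger_gap: 0.002
gripper_force: 1.9
```

```bash
python3 -m crank '[{"dp":[0,0,-0.1],"angular":[0,0,0]},{"dp":[0,0,0],"angular":[0,0,0]},{"dp":[0,0,0],"angular":[0,0,0]}]'
```

```text
t: 5.1
tcp_pos: [0.5344, 0.2317, 0.073]
tool_rot: [0.761, 0.648, 0.001, 0.001]
force: [-1.4, -0.9, 11.5]
finger_gap: -0.001
gripper_force: 6.2
```

```bash
python3 -m crank '[{"dp":[0,0,0.5],"angular":[0,0,0]},{"dp":[0,0,0.5],"angular":[0,0,0]},{"dp":[0.43,0.7,0],"angular":[0,0,0]},{"dp":[0.43,0.7,0],"angular":[0,0,0]},{"dp":[0.44,0.7,0],"angular":[0,0,0]},{"dp":[0.44,0.7,0],"angular":[0,0,0]},{"dp":[0,0,0],"angular":[0,0,0]},{"dp":[0,0,0],"angular":[0,0,0]}]'
python3 - <<'E'
from h import *
p=vision.snapshot('top')['image'];p=cv2.resize(p[145:215,205:275],None,fx=6,fy=6,interpolation=cv2.INTER_CUBIC)
q=vision.snapshot('wrist')['image']
cv2.imwrite('pics/chk1.png',np.hstack([cv2.resize(q,(640,400)),np.zeros((400,0,3),'uint8')]))
E
```

```text
t: 5.9
tcp_pos: [0.5848, 0.3155, 0.1004]
tool_rot: [0.761, 0.649, -0.001, -0.0]
force: [-0.7, -0.6, -0.9]
finger_gap: -0.003
gripper_force: 0.0
```

View pics/chk1.png

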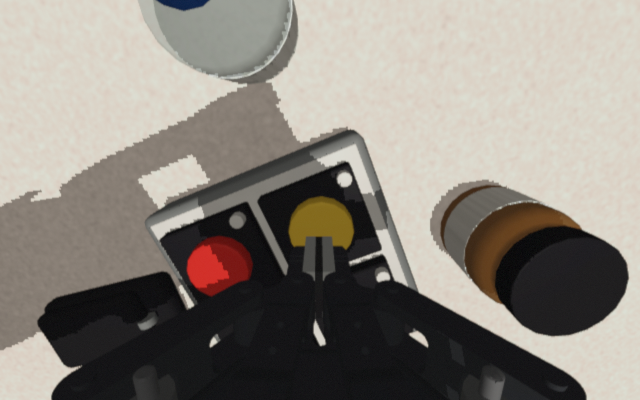

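The tips stand over the yellow key at (320,235), and red is clear on the left. Blue bottomed at 11.5 N, so I'll press yellow the same way.

```bash
python3 -m crank '[{"dp":[0,0,-0.3],"angular":[0,0,0]},{"dp":[0,0,-0.2],"angular":[0,0,0]},{"dp":[0,0,-0.2],"angular":[0,0,0]},{"dp":[0,0,-0.1],"angular":[0,0,0]},{"dp":[0,0,-0.1],"angular":[0,0,0]},{"dp":[0,0,-0.05],"angular":[0,0,0]},{"dp":[0,0,0],"angular":[0,0,0]},{"dp":[0,0,0],"angular":[0,0,0]}]'
```

```text
t: 6.8
tcp_pos: [0.5855, 0.3151, 0.0732]
tool_rot: [0.761, 0.648, -0.001, 0.0]
force: [-2.7, -2.4, 5.5]
finger_gap: 0.001
gripper_force: 2.4
```

```bash
python3 -m crank '[{"dp":[0,0,-0.06],"angular":[0,0,0]},{"dp":[0,0,0],"angular":[0,0,0]},{"dp":[0,0,0],"angular":[0,0,0]}]'
python3 -m crank '[{"dp":[0,0,0.5],"angular":[0,0,0]},{"dp":[0,0,0.5],"angular":[0,0,0]},{"dp":[0.18,-0.75,0],"angular":[0,0,0]},{"dp":[0.18,-0.75,0],"angular":[0,0,0]},{"dp":[0.18,-0.75,0],"angular":[0,0,0]},{"dp":[0,0,0],"angular":[0,0,0]},{"dp":[0,0,0],"angular":[0,0,0]}]'
```

```text
t: 7.1
tcp_pos: [0.5856, 0.3151, 0.073]
tool_rot: [0.761, 0.649, -0.001, 0.0]
force: [-4.3, -4.5, 13.1]
finger_gap: 0.002
gripper_force: 6.4
t: 7.8
tcp_pos: [0.6028, 0.2483, 0.1016]
tool_rot: [0.762, 0.648, 0.001, -0.0]
force: [-0.1, 0.1, 0.9]
finger_gap: -0.003
gripper_force: 0.0
```

Both keys bottomed. I'll rise briefly and check both pins before pressing green, because the order matters.

```bash
python3 -m crank '[{"dp":[0,-0.5,1],"angular":[0,0,0]},{"dp":[0,-0.5,1],"angular":[0,0,0]},{"dp":[0,-0.5,1],"angular":[0,0,0]},{"dp":[0,0,0],"angular":[0,0,0]},{"dp":[0,0,0],"angular":[0,0,0]}]'
python3 - <<'E'
from h import *
q=vision.snapshot('wrist')['image'];cv2.imwrite('pics/chk2.png',q)
E
```

```text
t: 8.3
tcp_pos: [0.6024, 0.2042, 0.1919]
tool_rot: [0.761, 0.649, 0.001, 0.0]
force: [0.2, -0.2, -0.5]
finger_gap: 0.001
gripper_force: 0.0
```

View pics/chk2.png

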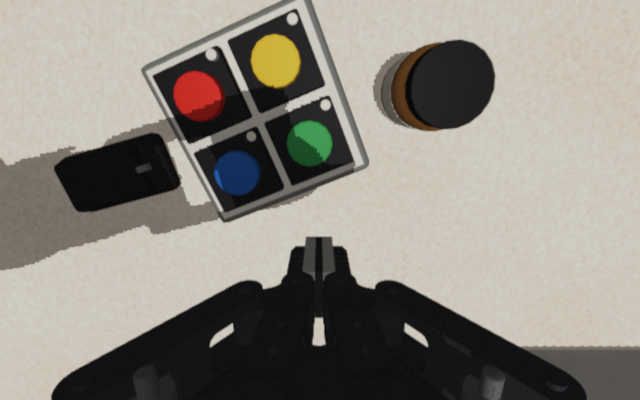

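Pins appear at red (211,55), yellow (292,18), blue (251,136) and green (325,104). I'll check their heights from depth.

```bash
cat >> h.py <<'E'
def wsnap(f):
    from scipy.spatial.transform import Rotation as R
    s=sense();p=dict(vision.snapshot('wrist'))
    W=np.eye(4);W[:3,:3]=R.from_quat(s['tool_rot']).as_matrix();W[:3,3]=s['tcp_pos']
    p['pose']=W@p['mount'];np.savez('/tmp/'+f+'.npz',**p);cv2.imwrite('pics/'+f+'.png',p['image'])
E
python3 - <<'E'
from h import *
acc={}
for i in range(5):
    wsnap('w2')
    for n,u,v in [('red',211,55),('yel',292,18),('blu',251,136),('grn',325,104)]:
        acc.setdefault(n,[]).append(np.mean([pt('w2',u+a,v+b)[2] for a in(-1,1) for b in (-1,1)]))
for n in acc: print(n,np.mean(acc[n]).round(4),np.std(acc[n]).round(4))
E
```

```text
red 0.0587 0.0002
yel 0.053 0.0001
blu 0.053 0.0002
grn 0.0586 0.0001
```

Blue and yellow are sunk (0.053), while red and green still stand proud (0.0586). Now green.

```bash
python3 -m crank '[{"dp":[0,0.48,-0.8],"angular":[0,0,0]},{"dp":[0,0.48,-0.8],"angular":[0,0,0]},{"dp":[0,0.48,-0.8],"angular":[0,0,0]},{"dp":[0,0,-0.7],"angular":[0,0,0]},{"dp":[0,0,-0.2],"angular":[0,0,0]},{"dp":[0,0,-0.2],"angular":[0,0,0]},{"dp":[0,0,-0.2],"angular":[0,0,0]},{"dp":[0,0,-0.2],"angular":[0,0,0]},{"dp":[0,0,-0.1],"angular":[0,0,0]},{"dp":[0,0,0],"angular":[0,0,0]},{"dp":[0,0,0],"angular":[0,0,0]}]'
```

```text
t: 9.7
tcp_pos: [0.603, 0.2462, 0.0731]
tool_rot: [0.761, 0.648, 0.001, 0.001]
force: [-1.5, 0.8, 7.0]
finger_gap: 0.003
gripper_force: 3.7
```

```bash
python3 -m crank '[{"dp":[0,0,-0.06],"angular":[0,0,0]},{"dp":[0,0,0],"angular":[0,0,0]},{"dp":[0,0,0],"angular":[0,0,0]}]'
python3 -m crank '[{"dp":[0,0,0.6],"angular":[0,0,0]},{"dp":[0,0,1],"angular":[0,0,0]},{"dp":[0,-0.5,1],"angular":[0,0,0]},{"dp":[0,-0.9,1],"angular":[0,0,0]},{"dp":[0,-0.9,1],"angular":[0,0,0]},{"dp":[0,-0.9,0.9],"angular":[0,0,0]},{"dp":[0,-1,0],"angular":[0,0,0]},{"dp":[0,-1,0],"angular":[0,0,0]},{"dp":[0,-1,0],"angular":[0,0,0]},{"dp":[0,-1,0],"angular":[0,0,0]},{"dp":[0,-1,0],"angular":[0,0,0]},{"dp":[0,-1,0],"angular":[0,0,0]},{"dp":[0,-1,0],"angular":[0,0,0]},{"dp":[0,-1,0],"angular":[0,0,0]},{"dp":[0,-1,0],"angular":[0,0,0]},{"dp":[0,-1,0],"angular":[0,0,0]},{"dp":[0,-1,0],"angular":[0,0,0]},{"dp":[0,0,0],"angular":[0,0,0]},{"dp":[0,0,0],"angular":[0,0,0]}]' 0.65
python3 -c "
from h import *
wsnap('w3');print(sense()['tcp_pos'])"
```

```text
t: 10.0
tcp_pos: [0.603, 0.2462, 0.0729]
tool_rot: [0.761, 0.648, 0.001, 0.001]
force: [-4.3, -1.0, 16.0]
finger_gap: -0.002
gripper_force: 7.7
t: 11.9
tcp_pos: [0.602, -0.1803, 0.2344]
tool_rot: [0.762, 0.648, 0.0, -0.0]
force: [-0.4, -0.1, 0.1]
finger_gap: 0.35
gripper_force: 0.0
[ 0.601909   -0.17933804  0.23431343]
```

View pics/w3.png

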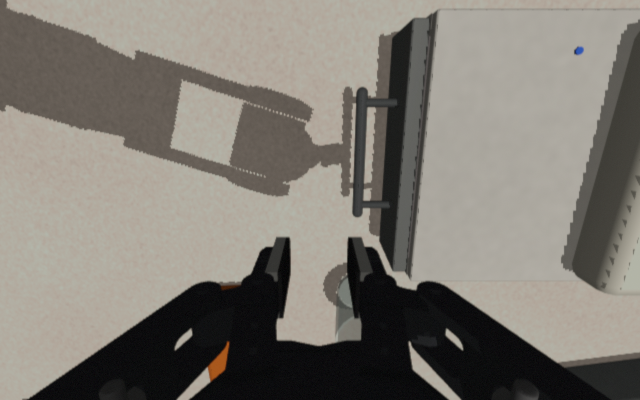

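The bar runs from (362,90) to (358,214) and the beaker is near (347,310). The housing front edge runs from (437,12) to (411,275).

Run:
```python
from h import *
P=[]
for u,v,z in [(362,90,.067),(358,214,.067),(360,152,.067),(437,12,.1),(411,275,.1),(350,290,.095),(582,50,.1)]:
    a=pt('w3',u,v,z);print(a);P.append(a[1])
a,b=P[0],P[1];d=a-b;print('len',np.linalg.norm(d[:2]),'normal yaw',np.degrees(np.arctan2(-d[0],d[1])),'mid',(a+b)/2)
d=P[3]-P[4];print('housing yaw',np.degrees(np.arctan2(-d[0],d[1])),np.linalg.norm(d))
s=np.load('/tmp/w3.npz');print(np.degrees(np.arctan2(*(sense()['tool_rot'][[1,0]] if 0 else (0,1)))))
```

```text
(array([ 0.656 , -0.1004,  0.0673]), array([ 0.6561, -0.1004,  0.067 ]))
(array([ 0.6372, -0.2215,  0.067 ]), array([ 0.6372, -0.2215,  0.067 ]))
(array([ 0.6471, -0.157 ,  0.0682]), array([ 0.6472, -0.1573,  0.067 ]))
(array([ 0.7154, -0.054 ,  0.0991]), array([ 0.715 , -0.0542,  0.1   ]))
(array([ 0.6786, -0.2812,  0.1002]), array([ 0.6786, -0.2813,  0.1   ]))
(array([ 0.6152, -0.1918,  0.2385]), array([ 0.6166, -0.2921,  0.095 ]))
(array([ 0.8265, -0.0996,  0.1012]), array([ 0.8274, -0.0996,  0.1   ]))
len 0.12256598222998093 normal yaw -8.870555856759154 mid [ 0.64665 -0.16095  0.067  ]
housing yaw -9.106019952010845 0.22999863043070495
0.0
```

```bash
python3 -m crank '[{"dp":[0.72,0.3,0],"angular":[0,0,0]},{"dp":[0.71,0.31,0],"angular":[0,0,0]},{"dp":[0,0,-0.8],"angular":[0,0,0]},{"dp":[0,0,-0.8],"angular":[0,0,0]},{"dp":[0,0,-0.8],"angular":[0,0,0]},{"dp":[0,0,-0.8],"angular":[0,0,0]},{"dp":[0,0,0],"angular":[0,0,0]},{"dp":[0,0,0],"angular":[0,0,0]}]' 0.65 30
python3 -c "
from h import *
wsnap('w4')
for k in 'tcp_pos','tool_rot','finger_gap': print(sense()[k])"
```

```text
t: 12.75
tcp_pos: [0.6451, -0.1601, 0.1383]
tool_rot: [0.761, 0.649, -0.0, -0.0]
force: [0.3, 0.4, 0.8]
finger_gap: 0.35
gripper_force: 0.0
[ 0.64587755 -0.16073485  0.13935891]
[7.60988868e-01 6.48764400e-01 4.15542717e-04 7.23639387e-04]
0.3523812331068766
```

View pics/w4.png

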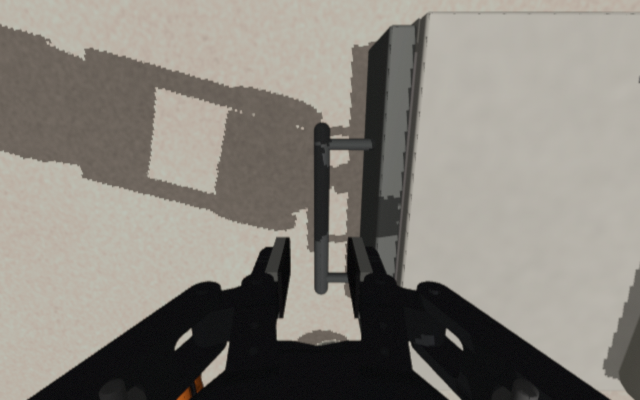

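The bar (column 321) lies midway between the pads (290 and 348) and clear of the drawer front. Descending.

```bash
python3 -m crank '[{"dp":[0,0,-0.5],"angular":[0,0,0]},{"dp":[0,0,-0.5],"angular":[0,0,0]},{"dp":[0,0,-0.5],"angular":[0,0,0]},{"dp":[0,0,-0.5],"angular":[0,0,0]},{"dp":[0,0,-0.5],"angular":[0,0,0]},{"dp":[0,0,0],"angular":[0,0,0]}]'
python3 -m crank '[{"dp":[0,0,0],"angular":[0,0,0]},{"dp":[0,0,0],"angular":[0,0,0]},{"dp":[0,0,0],"angular":[0,0,0]},{"dp":[0,0,0],"angular":[0,0,0]},{"dp":[0,0,0],"angular":[0,0,0]}]' 1 30
```

```text
t: 13.4
tcp_pos: [0.6448, -0.1613, 0.0621]
tool_rot: [0.761, 0.648, -0.0, -0.001]
force: [0.2, 0.5, 1.0]
finger_gap: 0.346
gripper_force: 0.4
t: 13.9
tcp_pos: [0.6448, -0.1614, 0.0625]
tool_rot: [0.761, 0.648, -0.0, -0.0]
force: [1.7, -0.7, -5.2]
finger_gap: 0.111
gripper_force: 29.1
```

```bash
python3 -m crank '[{"dp":[-0.15,0.024,0],"angular":[0,0,0]},{"dp":[-0.33,0.052,0],"angular":[0,0,0]},{"dp":[-0.33,0.052,0],"angular":[0,0,0]},{"dp":[-0.33,0.052,0],"angular":[0,0,0]},{"dp":[-0.33,0.052,0],"angular":[0,0,0]},{"dp":[-0.33,0.052,0],"angular":[0,0,0]},{"dp":[-0.33,0.052,0],"angular":[0,0,0]},{"dp":[-0.33,0.052,0],"angular":[0,0,0]},{"dp":[-0.33,0.052,0],"angular":[0,0,0]},{"dp":[-0.33,0.052,0],"angular":[0,0,0]},{"dp":[-0.33,0.052,0],"angular":[0,0,0]},{"dp":[-0.33,0.052,0],"angular":[0,0,0]},{"dp":[-0.33,0.052,0],"angular":[0,0,0]},{"dp":[-0.33,0.052,0],"angular":[0,0,0]},{"dp":[-0.33,0.052,0],"angular":[0,0,0]},{"dp":[-0.33,0.052,0],"angular":[0,0,0]},{"dp":[-0.15,0.024,0],"angular":[0,0,0]},{"dp":[0,0,0],"angular":[0,0,0]},{"dp":[0,0,0],"angular":[0,0,0]}]'
```

```text
t: 15.8
tcp_pos: [0.4853, -0.1354, 0.0626]
tool_rot: [0.761, 0.648, -0.001, -0.002]
force: [-0.5, 2.5, -26.3]
finger_gap: 0.112
gripper_force: 29.2
```

```bash
python3 -m crank '[{"dp":[0,0,0],"angular":[0,0,0]},{"dp":[0,0,0],"angular":[0,0,0]},{"dp":[0,0,0],"angular":[0,0,0]},{"dp":[0,0,0],"angular":[0,0,0]},{"dp":[0,0,0],"angular":[0,0,0]}]' 0.65
python3 -m crank '[{"dp":[0,0,0.3],"angular":[0,0,0]},{"dp":[0,0,0.5],"angular":[0,0,0]},{"dp":[0,0,0.8],"angular":[0,0,0]},{"dp":[0,0,0.9],"angular":[0,0,0]},{"dp":[0,0,0.9],"angular":[0,0,0]},{"dp":[0,-0.8,0.9],"angular":[0,0,0]},{"dp":[0,-0.9,0.9],"angular":[0,0,0]},{"dp":[0,-0.9,0.5],"angular":[0,0,0]},{"dp":[0,-0.9,0],"angular":[0,0,0]},{"dp":[0,0,0],"angular":[0,0,0]},{"dp":[0,0,0],"angular":[0,0,0]}]'
python3 - <<'E'
from h import *
t=snap('top','t2');w=vision.snapshot('wrist')['image']
c=cv2.resize(t['image'][120:250,170:440],None,fx=2.9,fy=2.9,interpolation=cv2.INTER_CUBIC);cv2.imwrite('pics/fin.png',c)
E
```

```text
t: 16.3
tcp_pos: [0.4898, -0.138, 0.0652]
tool_rot: [0.761, 0.648, 0.001, 0.003]
force: [-0.3, -0.5, 7.8]
finger_gap: 0.346
gripper_force: 3.6
t: 17.4
tcp_pos: [0.487, -0.2413, 0.2344]
tool_rot: [0.762, 0.648, 0.0, -0.0]
force: [0.2, 0.8, 0.1]
finger_gap: 0.355
gripper_force: 0.0
```

View pics/fin.png

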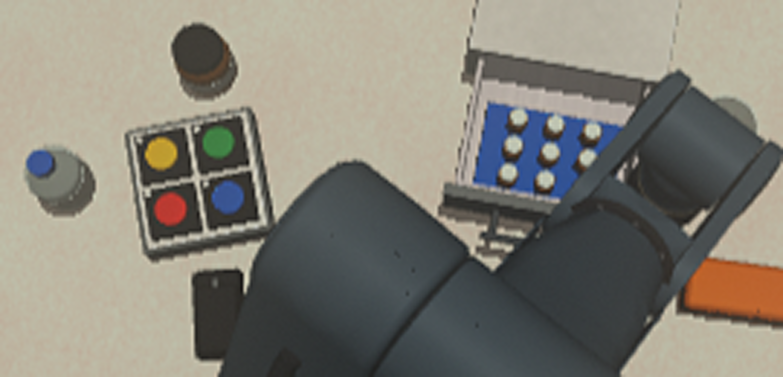

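The drawer is out, with all nine vials clear of the housing edge (rear row at about y=118, edge at about y=60–90). The pad, mouse, jar and bottle are undisturbed and the gripper is free, so I'm handing in.

```bash
python3 -c "
from station import order
print(order.sign_off())"
```

```text
the job is handed in; nothing more can be done
None
```

I pressed blue, yellow and green in that order, each to the bottom and let up, then pulled the drawer about 155 mm open, let go and handed the job in at about 17.5 s; I checked the blue and yellow pins by depth, but green only by its 16 N bottoming force.

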